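Latch the seed chest

ROBOT

A 6-joint arm with a two-finger parallel gripper is mounted at the origin on the work surface. World frame = base frame: x ahead of the robot, y to its left, z up, the work surface at z = 0. Lengths are in m, angles in rad, forces in N, time in s.
With the tool pointing down it reaches from about 0.35 to 0.775 m from the base axis. Payload 5.5 kg.
Tool frame: the origin (TCP) lies midway between the tips of the shut fingers; the grasp point (between the pads) lies 19 mm behind it; x points along the fingers, y is the direction in which the jaws open and shut, and the axes are right-handed (so a half turn about x gives the same grasp; the last joint's range is limited). The gripper opens to 85 mm and grips with 20 to 120 N. Pads are 22 mm wide; open, the fingers measure 114 mm over their backs; the gripper's body (76 mm by 85 mm) begins 54 mm behind the grasp point. The pads swing forward as they close: fully open they stand 13 mm farther back than shut.
Start: joints at [-1.287, 0.313, 0.046, 1.304, 0, 1.431], TCP at [0.236, -0.524, 0.231] pointing down, gripper open.
Joint ranges: [-2.76, 2.76], [-0.86, 1.69], [-1.03, 1.26], [-2.2, 2.34], [-1.47, 1.5], [-3.14, 3.14]. Speed limits (rad/s): [2.57, 2.57, 3.14, 3.14, 3.14, 3.14].

INTERFACE

Orientations are given as a unit quaternion [w, x, y, z].
In Python, from workcell import env, optics, order, models gives the robot as it stands. The module is installed in compiled form; this text tells all that it offers.
- The arm moves only by the tool servo_tool, never from a script. Its argument "moves" is a list of rows, each a list of 5 numbers: the shift along the tool's x, y, z in cm, then the turn about the tool's x in rad, then the closure, from -1 (fully open) to 1 (shut). A call has exactly 10 rows; each row shifts and turns the commanded pose from where the row before left it, along the tool's axes as they then stand; what a row does not reach is not made up. A row lasts 1/8 s, in which the tool goes at most 62.5 mm and 10.7 degrees, less where a joint would pass 70% of its speed; a pose out of reach is approached as far as the arm can. A call is refused whole if a number of a shift passes 6.25 or a number of a turn 0.188, either way. A call with a gripper value outside its range is refused whole. The fingers move at their own pace and stop on an object; "grip_force" is the grip in N (left out, the last holds). Time passes only in rows, so rows that do not move let the fingers close, or fill a call up. It gives the time, the measured TCP pose, the force and the opening at its end, in the units of the state.
- env.get_state(): the state, without advancing time (a new reading comes with each control period).
- optics.read_camera(name): name is "scene" or "top" or "wrist"; returns a dict with "pixels" (384x512x3 uint8, blue, green, red), "vertical_fov" (degrees; the focal length in pixels is half the picture's height over the tangent of half this angle, whatever the lens; pixels are square), "cx", "cy" (the principal point, pixels), "extrinsics" (4x4, takes a point from world to camera coordinates). Camera axes: x right, y up, looking along -z (the intrinsics and any distortion apply to the point x, -y, -z); pixel columns grow to the right and rows downward; lengths in m; the calibration is good to about 2 mm. A picture is of the moment at which its call begins. There is no depth.
- order.hand_in(): hands the job in, once; it reports no verdict.
Trained networks look in a picture, given as the dict that the camera call returned (one of the last four; its "shot" number tells which), for a name from the list of things; names that differ only in an ending like _2 or _b are one class to them, and where a whole thing is asked for, a point or a joint stands for the part that bears it (a point fixed in the world has none). Each returns a list of dicts, best first, with "conf" (0 to 1); they miss things now and then, are a little off and sometimes report something else, mostly with a low value. They report only what shows in the picture. A call takes as long as a camera call.
- models.outline_of(name, picture): "pixels" (384x512 bool, what is visible of it) and "location" ([column, row] in pixels, amid what is visible of it).
- models.pinpoint(name, picture): "location" ([column, row] in pixels: a listed point, or the origin of a listed thing).
The state is a dict: "clock": time; "joint_pos": joint angles; "qvel": joint speeds; "tau": joint torques, N m; "tcp_pos": TCP position; "orientation": TCP orientation; "wrist_force": force on the tool from outside, world axes, zero at the start; "ft_torque": the same for the moment, N m; "finger_gap": finger opening in m.
Only numpy, scipy, OpenCV 4.12 (cv2) and the standard library are available. Lean on these libraries where they do the work, as an engineer would, in place of code of your own. Each camera call takes 0.05 s, during which the arm holds its last target.

TASK

Shut the draw latch on top of the seed chest: lift its wire loop over the hooked keeper on the lid and let it down behind the hook, then press the lever down over centre until it lies flat and the loop is tight. Feel the loop into the keeper gently, without jamming or hauling it, press the lever no harder than it needs, and leave the jars, pot, trowel and pruner holder where they stand.

Things in the scene. Friction and masses are not known exactly. Their poses are not given: they have to be found in the camera images.
- chest: Wooden seed chest, 300 x 300 x 100 mm, fixed to the bench. Origin: centre of its underside. Its x axis points from the latch towards the keeper, z up. The latch stands on the fixed front deck (-x half) on a block 46 x 44 mm, its top 126 mm above the bench; the sliding lid is the +x half, its top at 100 mm
- latch_pivot (a point): Axis of the lever's hinge (along the chest's y), fixed at x -50, y 0, z 142 mm of the chest frame. Lever friction 0.035 N m: it stays where left (1.2 to 1.7 rad open at the start), and takes about 2 N to move by way of the loop. Lower the loop in an arc about its hinge: cutting the corner drags the lever down and binds
- lever: Steel lever, a plate 19 mm wide, 4 mm thick. Origin on the pivot; it runs from there to -64 mm along its own x, upper face 3 mm above the origin. It turns only about the chest's y. Flat (closed) its axes are parallel to the chest's, a hard stop; opening swings the free end up and over towards the keeper (2.4 rad at most). With the bar seated it stands at 1.0 to 1.75 rad
- lever_tip (a point): Free end of the lever, 64 mm from the pivot, 3 mm above its plane; the end is turned up 5 mm over the plate. With the loop hooked, pressing the lever down near its end takes 2 to 10 N, most at 1.1 to 0.5 rad from flat, the more the further +x the keeper sits; at about 0.15 rad it passes centre and mostly snaps flat (a weak pull may need it pressed right home)
- loop: Wire loop hinged to the lever 18 mm from the pivot (with the lever flat: 17.8 mm towards its free end, 2.5 mm below the pivot). Origin on that hinge; its own +x runs to the cross bar, 90 mm away. It swings about the chest's y with 0.022 N m of friction and stays where left (starts raised), so it tends to rise with the lever unless caught under the lip. 22 mm wide inside
- loop_bar (a point): Middle of the loop's cross bar (round, 5 mm thick, along the chest's y). Two small steel rollers on the bar's ends, 14 mm across, 4 mm thick, coaxial with it, measure 40 mm over their outer faces: pinch them from above, fingers closing along the chest's y. They turn freely, so the loop pivots in that grasp; bar and lever follow the hand in the chest's x-z plane
- lid: Sliding lid carrying the keeper on a block 18 mm wide (fingers pass beside it). Origin: floor of the keeper's slot at the nominal bearing face of its post, 26 mm above the lid's top; axes as the chest's. At rest at x 28, y 0, z 126 mm of the chest frame, against a sponge seal; pulled to -x it gives 1 mm per 4.5 N, 17 mm at most
- keeper_lip (a point): Nominal top edge of the keeper's lip, 3.5 mm to +x of the post's face and 16 mm above the slot floor (underside at 12 mm). The keeper is a hook 16 mm wide, open to +x: a post 14 mm long (towards -x) with the lip on top of it, 17.5 mm long in all. The bar must end behind the post, under the lip
- keeper_opening (a point): Nominal middle of the 7.5 mm opening between lip and end block (10 mm long, 16 mm high), on the slot floor. The bar goes down through it, then back to -x until it seats. The keeper is screwed on tight within 6 mm of nominal along x, not measured: find the opening by feel, setting the bar on the lip and stepping to +x until it drops in
- jar_small: Bystander: glass jar with black lid, 44 mm across, 55 mm high, on the chest's front deck. Origin under its centre
- pot: Bystander: terracotta pot in a ceramic saucer (one piece), 72 mm across, 58 mm high, on the chest's front deck. Origin under its centre
- jar_mid: Bystander: glass jar with black lid, 68 mm across, 95 mm high, on the bench
- jar_big: Bystander: glass jar with black lid, 80 mm across, 120 mm high, on the bench
- trowel: Bystander: steel trowel, 310 mm long, lying on the bench
- pruner_holder: Bystander: green plastic pruner holder with a pruner in it, 55 x 85 mm, 180 mm high, on the bench

How it is judged:
By the outcome, as a careful person would: the job done as asked, in the order asked, and still so for the second after the job is handed in, with the robot touching nothing.
It also fails if it takes over 70 s, if anything falls off the work surface, if the arm or the gripper's body presses on something with over 40 N, if the wrist force passes 120 N, or if a joint passes its speed limit or range.

## Working session

There is one attempt and no reset: what is moved stays moved. The work goes in short steps, Python scripts to look and compute and a tool call to move; the robot and the scene stay as the last step left them, time stands still between calls to the robot, and variables do not carry over. Pictures are saved under pics/ and viewed, and the job is handed in when it is done.

Besides the shell and the picture viewer there is one more tool, called after ">>>" as name(argument=value, ...) on one line, values as JSON. servo_tool: Moves the arm, as the interface text tells. Its arguments: {"type":"object","properties":{"moves":{"type":"array"},"grip_force":{"type":"number"}},"required":["moves"]}

```bash
mkdir -p pics; ls; cat > h.py <<'E'
import numpy as np, cv2
from workcell import env, optics, order, models
def cam(n,save=None):
    p=optics.read_camera(n)
    if save: cv2.imwrite('pics/'+save+'.png',p['pixels'])
    return p
def f(p): return p['pixels'].shape[0]/2/np.tan(np.radians(p['vertical_fov'])/2)
def proj(p,X):
    X=np.atleast_2d(X); E=np.array(p['extrinsics']); c=X@E[:3,:3].T+E[:3,3]
    return np.c_[p['cx']+f(p)*c[:,0]/-c[:,2], p['cy']-f(p)*c[:,1]/-c[:,2]]
def ray(p,uv):
    E=np.array(p['extrinsics']);R=E[:3,:3];o=-R.T@E[:3,3]
    d=R.T@np.array([(uv[0]-p['cx'])/f(p),-(uv[1]-p['cy'])/f(p),-1]);return o,d/np.linalg.norm(d)
E
python3 - <<'E'
from h import *
s=env.get_state(); print({k:np.round(v,4).tolist() for k,v in s.items()})
for n in ['scene','top','wrist']:
    p=cam(n,n+'0'); print(n,[ (k,v if k!='extrinsics' else np.round(v,3).tolist()) for k,v in p.items() if k!='pixels'])
    for t in ['chest','latch_pivot','lever_tip','loop','loop_bar','lid','keeper_lip','keeper_opening','lever','jar_small','pot']:
        r=models.pinpoint(t,p); print(t,[(np.round(q['location'],1).tolist(),round(q['conf'],2)) for q in r[:2]])
E
```

```text
pics
{'clock': 0.0, 'joint_pos': [-1.2866, 0.314, 0.045, 1.3036, 0.0, 1.4312], 'qvel': [-0.001, -0.0007, 0.0001, -0.0004, 0.0004, 0.0017], 'tau': [-0.0013, -48.0622, 29.8538, 0.0195, -0.0001, 0.0], 'tcp_pos': [0.2363, -0.5236, 0.2304], 'orientation': [-0.148, -0.6912, -0.1494, 0.6913], 'wrist_force': [-0.1757, -0.1376, -0.1637], 'ft_torque': [-0.0189, -0.02, 0.0527], 'finger_gap': 0.0853}
scene [('vertical_fov', 46.295978729051924), ('cx', 254.50123555203825), ('cy', 192.73411307976895), ('extrinsics', [[0.554, 0.832, 0.006, -0.272], [-0.727, 0.481, 0.489, 0.297], [0.404, -0.275, 0.872, -1.672], [0.0, 0.0, 0.0, 1.0]]), ('shot', 1)]
chest [([292.2, 208.1], 0.8), ([342.3, 124.2], 0.6)]
latch_pivot [([282.1, 181.1], 0.97)]
lever_tip [([281.7, 166.2], 0.48), ([285.1, 155.2], 0.2)]
loop [([283.4, 176.8], 0.46)]
loop_bar [([301.3, 176.6], 0.4)]
lid [([305.1, 199.7], 0.75), ([284.3, 177.4], 0.49)]
keeper_lip [([304.5, 192.2], 0.96), ([255.1, 205.6], 0.74)]
keeper_opening [([306.2, 195.8], 0.66)]
lever [([282.7, 182.9], 0.52)]
jar_small [([281.5, 166.2], 0.54), ([280.6, 154.7], 0.47)]
pot [(
[... 379 characters left out ...]
, 185.9], 0.43)]
loop [([239.2, 189.7], 0.62)]
loop_bar [([231.7, 166.0], 0.49)]
lid [([229.4, 166.8], 0.83)]
keeper_lip [([228.4, 159.4], 0.75), ([230.7, 165.2], 0.63)]
keeper_opening [([232.5, 164.2], 0.85)]
lever [([238.0, 186.3], 0.47)]
jar_small [([218.7, 212.0], 0.41)]
pot [([266.2, 181.9], 0.62), ([231.1, 162.3], 0.34)]
wrist [('vertical_fov', 71.63629786737975), ('cx', 256.08910646825007), ('cy', 191.79354102273197), ('extrinsics', [[0.411, -0.912, 0.001, -0.577], [0.877, 0.395, -0.274, 0.036], [0.249, 0.113, 0.962, -0.378], [0.0, 0.0, 0.0, 1.0]]), ('shot', 3)]
chest []
latch_pivot []
lever_tip []
loop []
loop_bar []
lid []
keeper_lip []
keeper_opening []
lever []
jar_small []
pot []
```

View pics/scene0.png

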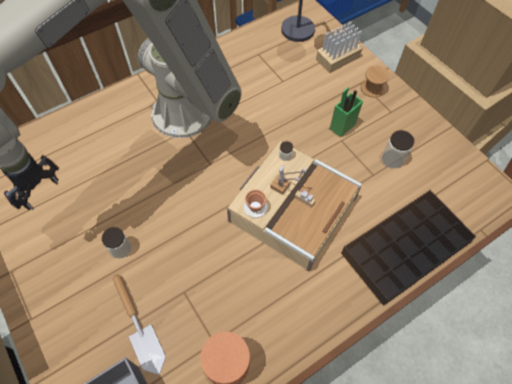

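View pics/top0.png

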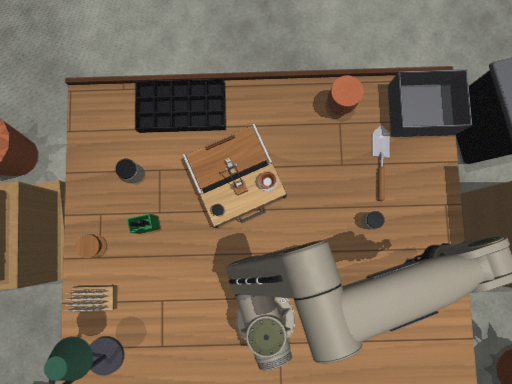

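```bash
python3 - <<'E'
from h import *
for n,(u,v) in {'scene':(300,180),'top':(240,180)}.items():
    im=cv2.imread(f'pics/{n}0.png'); c=im[v-60:v+60,u-80:u+80]
    cv2.imwrite(f'pics/{n}0z.png',cv2.resize(c,None,fx=5,fy=5,interpolation=cv2.INTER_CUBIC))
E
```

```text
(no output)
```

View pics/wrist0.png

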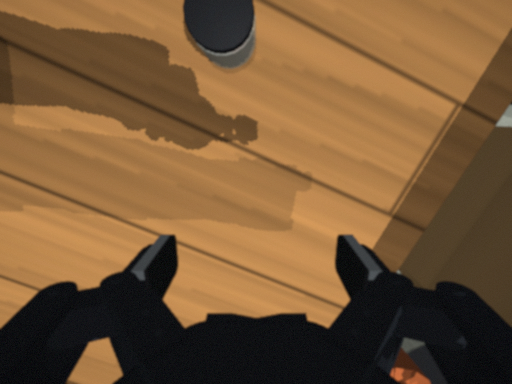

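View pics/scene0z.png

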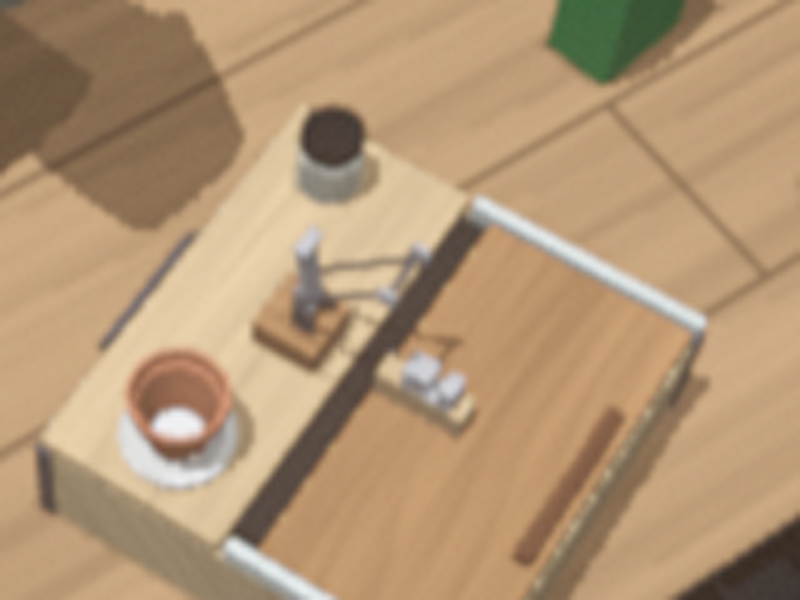

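View pics/top0z.png

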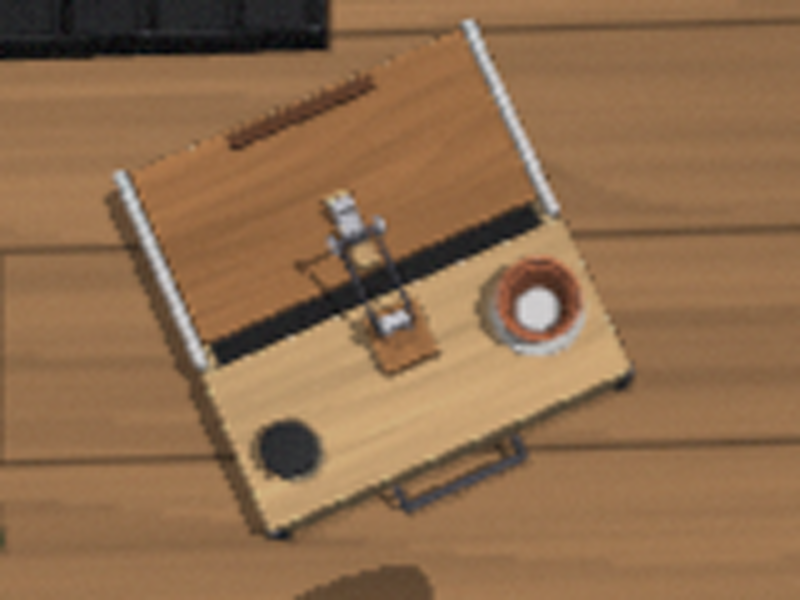

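```bash
cat >> h.py <<'E'
def c2w(q,X):
    X=np.atleast_2d(np.array(X,float)); c,s=np.cos(q[2]),np.sin(q[2])
    return np.c_[q[0]+c*X[:,0]-s*X[:,1], q[1]+s*X[:,0]+c*X[:,1], X[:,2]]
E
python3 - <<'E'
from h import *
from scipy.optimize import least_squares
P={n:cam(n) for n in ['top','scene']}
obs=[('top',(213.6,226.5),(-.15,.15,.1)),('top',(285.8,195),(-.15,-.15,.1)),('top',(183.5,154.5),(.15,.15,.105)),('top',(254,124),(.15,-.15,.105)),
('top',(239.8,184),(-.05,0,.142)),('scene',(282.1,181.1),(-.05,0,.142)),('scene',(220+40/5,120+443/5),(-.15,-.15,.1)),('scene',(220+305/5,120+107/5),(-.15,.15,.1)),('scene',(304.5,192.2),(.0315,0,.142))]
def r(q): return np.concatenate([proj(P[n],c2w(q,X))[0]-uv for n,uv,X in obs])
s=least_squares(r,[.5,.05,.4],loss='soft_l1'); print(s.x,np.round(r(s.x).reshape(-1,2),1))
q=s.x; np.save('q.npy',q)
# bar: triangulate
def tri(a,b):
    o1,d1=ray(P['top'],a);o2,d2=ray(P['scene'],b)
    A=np.c_[d1,-d2]; t=np.linalg.lstsq(A,o2-o1,rcond=None)[0]
    return (o1+d1*t[0]+o2+d2*t[1])/2, np.linalg.norm(o1+d1*t[0]-o2-d2*t[1])
def w2c(X): c,s_=np.cos(q[2]),np.sin(q[2]); d=X-np.r_[q[:2],0]; return np.r_[c*d[0]+s_*d[1],-s_*d[0]+c*d[1],d[2]]
for nm,a,b in [('bar',(231.8,166.8),(301.3,173.5)),('tip',(239.4,183.5),(281.7,166.8)),('lip',(228.4,160.5),(304.5,192.2))]:
    X,e=tri(a,b); print(nm,X,e,w2c(X))
E
```

```text
[0.55731953 0.10133647 0.38775135] [[-0.8 -0.5]
 [-0.2 -1. ]
 [-1.5 -0.3]
 [-0.3 -0.7]
 [-1.6  0.4]
 [-0.9  0.2]
 [-1.7 -1.1]
 [-1.7 -0.3]
 [-0.3  2.4]]
bar [0.56218318 0.10259497 0.23712275] 0.010161265666968382 [ 0.00497843 -0.00067392  0.23712275]
tip [0.5048904  0.07771426 0.21905292] 0.008664377633896646 [-0.05746862 -0.00204469  0.21905292]
lip [0.59361174 0.1108251  0.17054444] 0.009025825485303222 [ 0.03718566 -0.00493816  0.17054444]
```

```bash
cat >> h.py <<'E'
from scipy.spatial.transform import Rotation as Ro
def tool():
    s=env.get_state(); w,x,y,z=s['orientation']; return np.array(s['tcp_pos']),Ro.from_quat([x,y,z,w]).as_matrix(),s
def w2c(q,X): c,s_=np.cos(q[2]),np.sin(q[2]); d=np.array(X)-np.r_[q[:2],0]; return np.r_[c*d[0]+s_*d[1],-s_*d[0]+c*d[1],d[2]]
def st():
    q=np.load('q.npy'); t,R,s=tool(); print('t',round(s['clock'],2),'tcp_chest mm',np.round(w2c(q,t)*1e3,1),'toolx',np.round(R[:,0],3),'yaw err',round(np.arctan2(R[1,1],R[0,1])-q[2]-np.pi/2,3),'F',np.round(s['wrist_force'],1),'Fchest',np.round(Ro.from_euler('z',-q[2]).apply(s['wrist_force']),1),'T',np.round(s['ft_torque'],2),'gap',round(s['finger_gap']*1e3,1))
E
python3 - <<'E'
from h import *
st(); t,R,s=tool(); print(np.round(R,3))
p=cam('wrist'); E=np.array(p['extrinsics']); cp=-E[:3,:3].T@E[:3,3]
print('cam in tool',R.T@(cp-t),'view dir in tool',R.T@(-E[2,:3]))
E
```

```text
t 1.9 tcp_chest mm [-533.6 -457.7  231.3] toolx [ 0. -0. -1.] yaw err -3.106 F [ 0.6  0.  -0.4] Fchest [ 0.6 -0.2 -0.4] T [ 0.01 -0.03  0.06] gap 85.7
[[ 0.     0.411 -0.912]
 [-0.    -0.912 -0.411]
 [-1.     0.    -0.   ]]
cam in tool [-0.14219712  0.00138864 -0.0683121 ] view dir in tool [9.61796938e-01 3.36997117e-04 2.73763652e-01]
```

>>> servo_tool(moves=[[-4,0,0,0.036,-1],[-5,0,0,0,-1],[-4,-2,-2,0,-1],[0,-3.3,-3.8,0,-1],[0,-3.3,-3.8,0,-1],[0,-3.3,-3.8,0,-1],[0,-3.3,-3.8,0,-1],[0,-3.3,-3.8,0,-1],[0,-3.3,-3.8,0,-1],[0,-3.3,-3.8,0,-1]])

```text
clock: 3.2
tcp_pos: [0.4068, -0.1822, 0.3615]
orientation: [0.136, 0.694, 0.136, -0.694]
wrist_force: [-0.2, 0.2, 0.1]
finger_gap: 0.0854
```

>>> servo_tool(moves=[[0,-3.3,-3.8,0,-1],[0,-3.3,-3.8,0,-1],[0,-3.3,-3.8,0,-1],[0,-3.3,-3.8,0,-1],[0,-3.3,-3.8,0,-1],[0,-3.3,-3.8,0,-1],[0,-1,-2,0,-1],[0,0,0,0,-1],[0,0,0,0,-1],[0,0,0,0,-1]])

```text
clock: 4.45
tcp_pos: [0.5568, 0.1018, 0.3616]
orientation: [0.136, 0.694, 0.136, -0.694]
wrist_force: [-0.7, 0.3, -0.1]
finger_gap: 0.085
```

```bash
python3 - <<'E'
from h import *
st()
for n in ['wrist','scene']:
    p=cam(n,n+'1')
    for t in ['latch_pivot','lever_tip','loop','loop_bar','lid','keeper_lip','keeper_opening','lever']:
        if n=='scene' and t not in('loop_bar','lever_tip'): continue
        r=models.pinpoint(t,p); print(t,[(np.round(q['location'],1).tolist(),round(q['conf'],2)) for q in r[:2]])
E
```

```text
t 4.45 tcp_chest mm [-3.000e-01  6.000e-01  3.616e+02] toolx [ 0. -0. -1.] yaw err -3.143 F [-0.7  0.3 -0.1] Fchest [-0.5  0.5 -0.1] T [0.02 0.01 0.04] gap 85.0
latch_pivot [([253.5, 200.2], 0.65)]
lever_tip [([250.7, 225.5], 0.72), ([321.8, 211.7], 0.58)]
loop [([253.5, 210.6], 0.98), ([53.6, 169.2], 0.33)]
loop_bar [([253.6, 178.2], 0.73), ([254.7, 212.4], 0.68)]
lid [([254.1, 145.2], 0.89)]
keeper_lip [([252.9, 144.5], 0.73)]
keeper_opening [([252.0, 141.2], 0.74), ([255.0, 178.2], 0.29)]
lever [([258.3, 201.4], 0.77), ([256.7, 151.8], 0.67)]
lever_tip [([279.1, 168.5], 0.65), ([136.3, 318.6], 0.58)]
loop_bar [([297.6, 176.9], 0.49)]
```

View pics/wrist1.png

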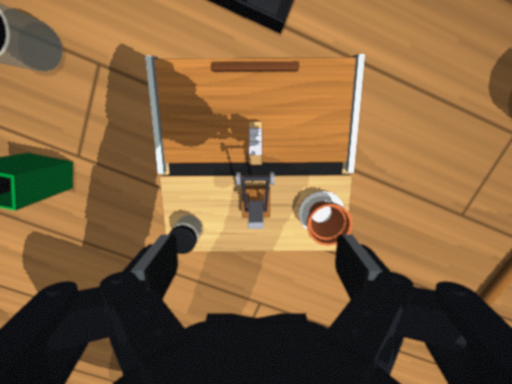

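```bash
python3 - <<'E'
from h import *
p=cam('wrist'); q=np.load('q.npy')
mm=lambda *a: np.array(a)/1e3
for n,X in dict(fl=(-150,150,100),fr=(-150,-150,100),bl=(150,150,100),br=(150,-150,100),pivot=(-50,0,142),lip=(31.5,0,142),post=(28,0,142)).items(): print(n,proj(p,c2w(q,mm(*X)))[0].round(1))
for z in (220,230): 
  for x in (-5,0,5,10,15): print(z,x,[proj(p,c2w(q,mm(x,y,z)))[0].round(1) for y in (20,-20)])
im=p['pixels'][40:260,140:370]; cv2.imwrite('pics/w1z.png',cv2.resize(im,None,fx=2.7,fy=2.7,interpolation=cv2.INTER_CUBIC))
c=p['pixels'][110:240,190:320]; cv2.imwrite('pics/w1zz.png',cv2.resize(c,None,fx=4.6,fy=4.6,interpolation=cv2.INTER_CUBIC))
E
```

```text
fl [166.8 251.2]
fr [345.  251.1]
bl [146.7  54.7]
br [364.9  54.6]
pivot [255.9 202.5]
lip [255.9 144.9]
post [255.9 147.5]
220 -5 [array([237.7, 185.8]), array([274. , 185.8])]
220 0 [array([237.6, 181.4]), array([274.1, 181.3])]
220 5 [array([237.5, 176.9]), array([274.2, 176.9])]
220 10 [array([237.4, 172.4]), array([274.3, 172.4])]
220 15 [array([237.3, 167.9]), array([274.4, 167.8])]
230 -5 [array([237.1, 188.2]), array([274.7, 188.1])]
230 0 [array([237. , 183.6]), array([274.7, 183.6])]
230 5 [array([236.9, 179. ]), array([274.8, 179. ])]
230 10 [array([236.8, 174.3]), array([274.9, 174.3])]
230 15 [array([236.7, 169.7]), array([275. , 169.6])]
```

View pics/w1z.png

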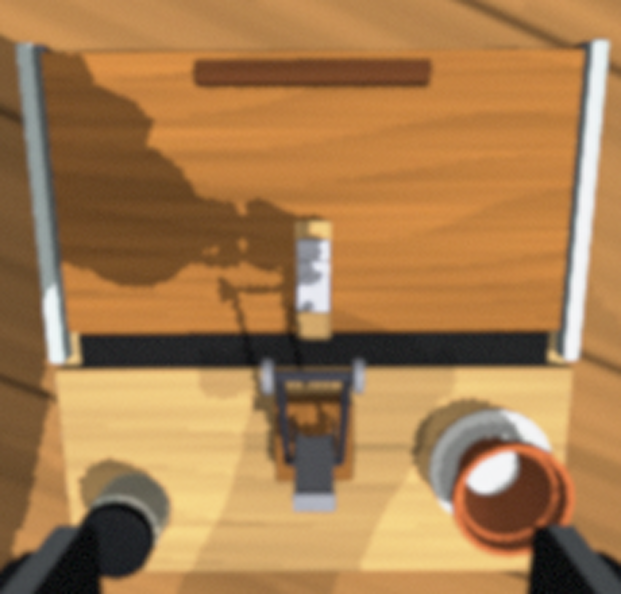

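View pics/w1zz.png

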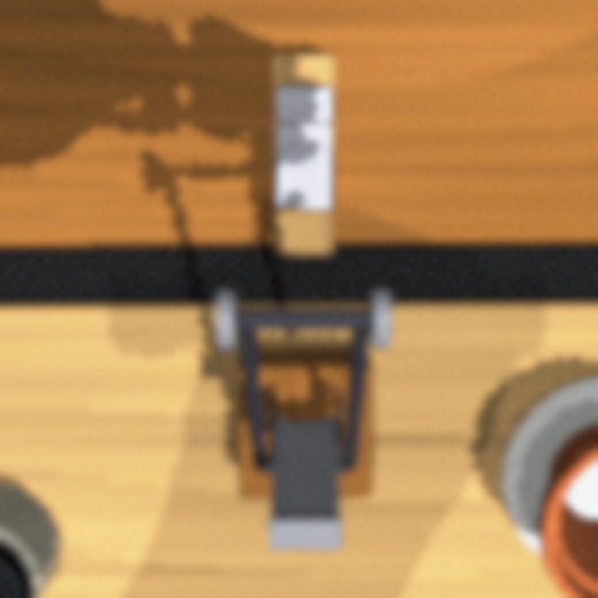

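```bash
python3 - <<'E'
from h import *
p=cam('wrist'); q=np.load('q.npy')
def rot(th,x,z): return np.array([-50+x*np.cos(th)+z*np.sin(th),0,142-x*np.sin(th)+z*np.cos(th)])
for th in np.arange(1.1,1.75,.1):
    tip=rot(th,-64,3); tipu=rot(th,-64,8); h=rot(th,-17.8,-2.5)
    best=min(((abs(proj(p,c2w(q,(h+90*np.array([np.cos(e),0,np.sin(e)]))/1e3))[0][1]-179.1),e) for e in np.arange(0,1.5,.005)))
    e=best[1]; print(round(th,1),tip.round(),proj(p,c2w(q,tip/1e3))[0].round(1),proj(p,c2w(q,tipu/1e3))[0].round(1),'hinge',h.round(1),'e',round(e,2),'bar',(h+90*np.array([np.cos(e),0,np.sin(e)])).round(1))
s=cam('scene');E=proj(s,c2w(q,np.array([[2,0,220],[5,0,230],[7,0,236]])/1e3));print(E)
print(proj(s,c2w(q,np.array([[2,20,220],[5,20,230],[7,20,236],[2,-20,220],[5,-20,230],[7,-20,236]])/1e3)), proj(s,c2w(q,np.array([-.15,-.15,.1]))),proj(s,c2w(q,np.array([-.05,0,.142]))))
c=s['pixels'][130:230,230:350]; cv2.imwrite('pics/s1z.png',cv2.resize(c,None,fx=6,fy=6,interpolation=cv2.INTER_CUBIC))
E
```

```text
1.1 [-76.   0. 200.] [255.9 237.3] [255.9 234.8] hinge [-60.3   0.  156.7] e 0.8 bar [  2.7   0.  221. ]
1.2 [-70.   0. 203.] [255.9 233.7] [255.9 230.8] hinge [-58.8   0.  157.7] e 0.81 bar [  3.3   0.  222.9]
1.3 [-64.   0. 204.] [255.9 229.6] [255.9 226.4] hinge [-57.2   0.  158.5] e 0.83 bar [  3.6   0.  224.9]
1.4 [-58.   0. 206.] [255.9 225.2] [255.9 221.7] hinge [-55.5   0.  159.1] e 0.84 bar [  4.2   0.  226.4]
1.5 [-52.   0. 206.] [255.9 220.4] [255.9 216.6] hinge [-53.8   0.  159.6] e 0.86 bar [  4.6   0.  228.1]
1.6 [-45.   0. 206.] [255.9 215.4] [255.9 211.4] hinge [-52.    0.  159.9] e 0.89 bar [  4.7   0.  229.8]
1.7 [-39.   0. 205.] [255.9 210.1] [255.9 206. ] hinge [-50.2   0.  160. ] e 0.91 bar [  5.1   0.  231. ]
[[298.17391453 176.20143804]
 [299.39699393 174.87206248]
 [300.20030167 174.09886891]]
[[301.80026791 171.29140938]
 [303.04254329 169.93396349]
 [303.85721719 169.14336011]
 [294.50114994 181.17430678]
 [295.70443607 179.87383708]
 [296.49601485 179.11857083]] [[226.27960223 207.47762256]] [[281.23436601 181.34319112]]
```

View pics/s1z.png

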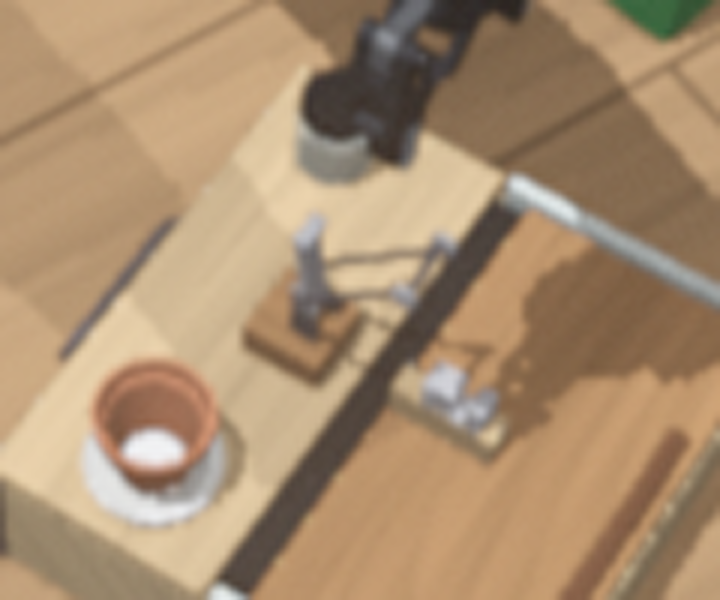

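>>> servo_tool(moves=[[2,0,-0.45,0,-1],[2,0.06,0,0,-1],[2,0,0,0,-1],[2,0,0,0,-1],[2,0,0,0,-1],[2,0,0,0,-1],[2,0,0,0,-1],[1.6,0,0,0,-0.3],[0,0,0,0,-0.3],[0,0,0,0,-0.3]], grip_force=20)

```text
clock: 6.45
tcp_pos: [0.562, 0.1039, 0.2059]
orientation: [0.136, 0.694, 0.136, -0.694]
wrist_force: [0.3, 0.4, -0.1]
finger_gap: 0.0556
```

```bash
python3 - <<'E'
from h import *
st()
p=cam('wrist','wrist2')
s=cam('scene');c=s['pixels'][130:230,230:350]; cv2.imwrite('pics/s2z.png',cv2.resize(c,None,fx=6,fy=6,interpolation=cv2.INTER_CUBIC))
E
```

```text
t 6.45 tcp_chest mm [  5.3   0.6 205.9] toolx [ 0.001 -0.    -1.   ] yaw err -3.142 F [ 0.3  0.4 -0.1] Fchest [ 0.4  0.3 -0.1] T [ 0.02 -0.02  0.04] gap 55.6
```

View pics/wrist2.png

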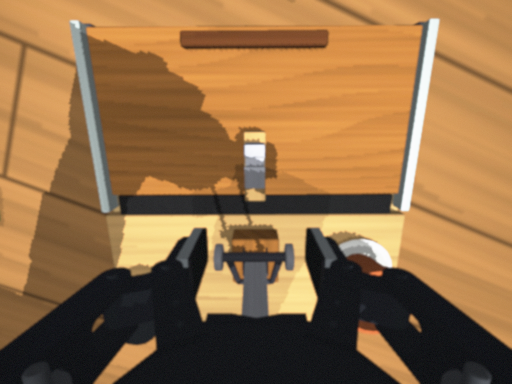

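View pics/s2z.png

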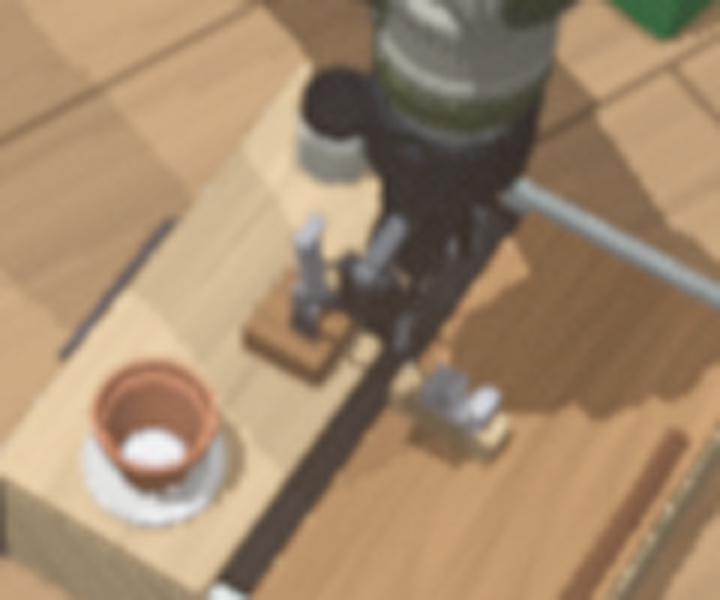

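```bash
python3 - <<'E'
from h import *
p=cam('wrist'); q=np.load('q.npy')
for x,z in [(2,220),(4,226),(5,230),(8,230),(0,225),(0,220)]: print(x,z,[proj(p,c2w(q,np.array([x,y,z])/1e3))[0].round(1) for y in (20,-20)])
c=p['pixels'][200:320,190:320]; cv2.imwrite('pics/w2z.png',cv2.resize(c,None,fx=5,fy=5,interpolation=cv2.INTER_CUBIC))
E
```

```text
2 220 [array([217.1, 254.9]), array([291.4, 254.8])]
4 226 [array([215.3, 257.2]), array([293.1, 257.1])]
5 230 [array([214.1, 259.5]), array([294.2, 259.4])]
8 230 [array([213.8, 254.1]), array([294.5, 254. ])]
0 225 [array([215.9, 263.1]), array([292.5, 263. ])]
0 220 [array([217.3, 258.2]), array([291.3, 258.1])]
```

View pics/w2z.png

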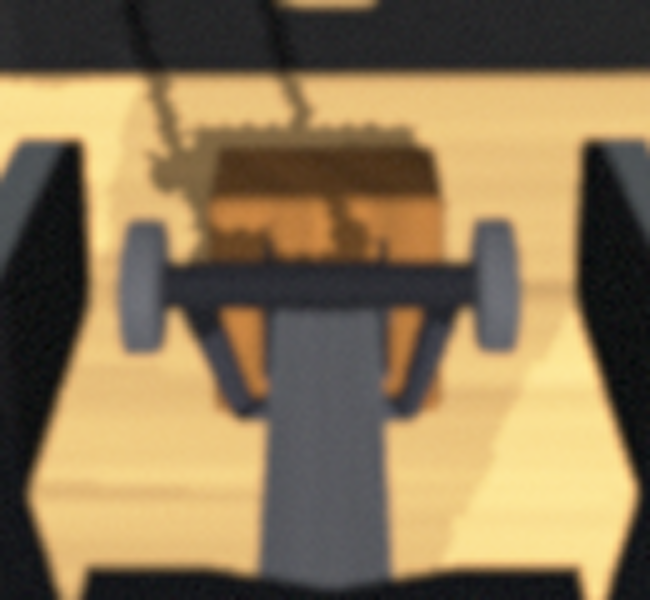

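>>> servo_tool(moves=[[0,-0.1,0.05,0,-0.1],[0,0,0,0,0],[0,0,0,0,0.1],[0,0,0,0,0.3],[0,0,0,0,0.5],[0,0,0,0,0.5],[0,0,0,0,0.5],[0,0,0,0,0.5],[0,0,0,0,0.5],[0,0,0,0,0.5]], grip_force=20)

```text
clock: 7.85
tcp_pos: [0.561, 0.1046, 0.2054]
orientation: [0.136, 0.694, 0.136, -0.694]
wrist_force: [1.8, 1.3, 2.2]
finger_gap: 0.0397
```

```bash
python3 - <<'E'
from h import *
st()
p=cam('wrist','wrist3')
E
```

```text
t 7.85 tcp_chest mm [  4.7   1.7 205.4] toolx [ 0.001  0.    -1.   ] yaw err -3.141 F [1.8 1.3 2.2] Fchest [2.1 0.5 2.2] T [ 0.31 -0.28  0.02] gap 39.7
```

View pics/wrist3.png

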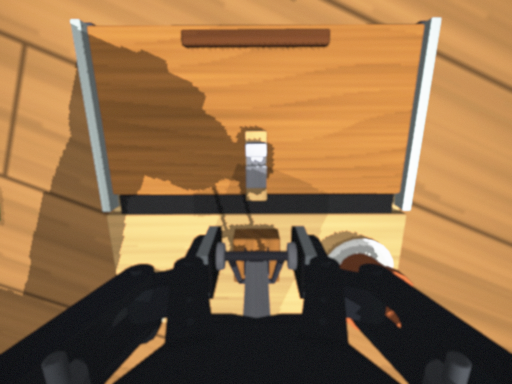

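```bash
python3 - <<'E'
from h import *
p=cam('wrist'); q=np.load('q.npy')
for x,z in [(14,142),(31.5,142),(28,126),(39,142),(49,142),(39,126),(39,100)]: print(x,z,proj(p,c2w(q,np.array([x,0,z])/1e3))[0].round(1))
c=p['pixels'][115:215,200:310]; cv2.imwrite('pics/w3z.png',cv2.resize(c,None,fx=6,fy=6,interpolation=cv2.INTER_CUBIC))
E
```

```text
14 142 [256.3 192.4]
31.5 142 [256.3 171. ]
28 126 [256.3 171.3]
39 142 [256.3 161.5]
49 142 [256.3 148.6]
39 126 [256.3 158.4]
39 100 [256.2 154.1]
```

View pics/w3z.png

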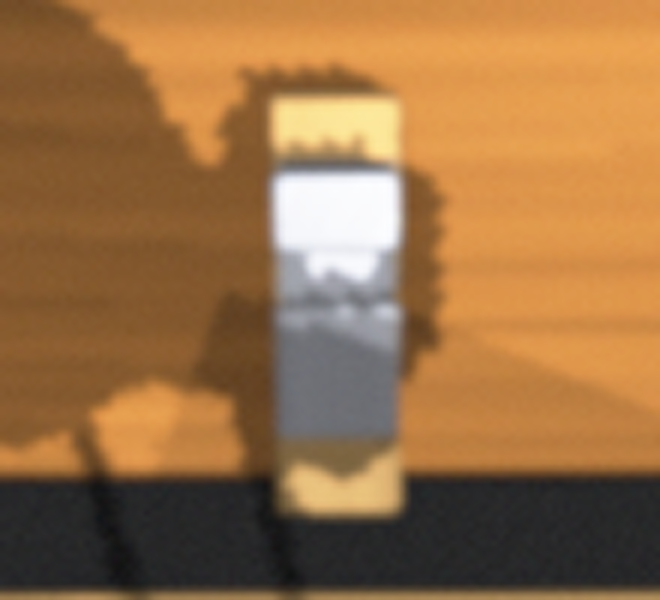

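>>> servo_tool(moves=[[0.63,0,-0.65,0,0.5],[0.68,0,-0.58,0,0.5],[0.75,0,-0.51,0,0.5],[0.79,0,-0.43,0,0.5],[0.82,0,-0.35,0,0.5],[0.86,0,-0.27,0,0.5],[0.89,0,-0.18,0,0.5],[0.89,0,-0.09,0,0.5],[0.3,0,0,0,0.5],[0,0,0,0,0.5]])

```text
clock: 9.2
tcp_pos: [0.5886, 0.116, 0.1389]
orientation: [-0.136, -0.693, -0.136, 0.694]
wrist_force: [-2.7, 0.9, -1.1]
finger_gap: 0.0396
```

```bash
python3 - <<'E'
from h import *
st()
p=cam('wrist','wrist4'); q=np.load('q.npy')
for x,z in [(34,160),(34,156),(30,160),(38,160),(35.2,142),(31.5,142)]: print(x,z,[proj(p,c2w(q,np.array([x,y,z])/1e3))[0].round(1) for y in (20,-20)])
s=cam('scene');c=s['pixels'][130:230,230:350]; cv2.imwrite('pics/s4z.png',cv2.resize(c,None,fx=6,fy=6,interpolation=cv2.INTER_CUBIC))
E
```

```text
t 9.2 tcp_chest mm [ 34.5   1.8 138.9] toolx [-0.001 -0.    -1.   ] yaw err -3.142 F [-2.7  0.9 -1.1] Fchest [-2.2  1.8 -1.1] T [0.09 0.37 0.02] gap 39.6
34 160 [array([217.4, 257. ]), array([296.1, 256.9])]
34 156 [array([218.5, 253.1]), array([295., 253.])]
30 160 [array([217.7, 264. ]), array([295.7, 263.9])]
38 160 [array([217.1, 249.9]), array([296.4, 249.8])]
35.2 142 [array([221.7, 239.1]), array([291.6, 239. ])]
31.5 142 [array([221.9, 244.9]), array([291.4, 244.9])]
```

View pics/wrist4.png

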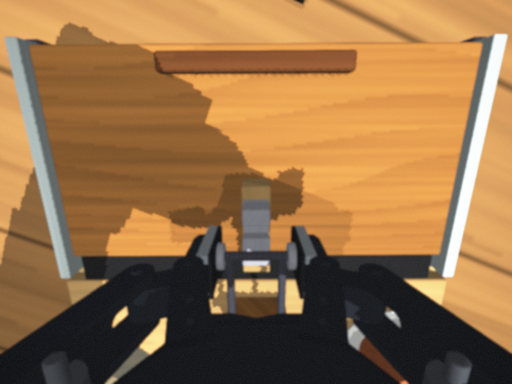

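View pics/s4z.png

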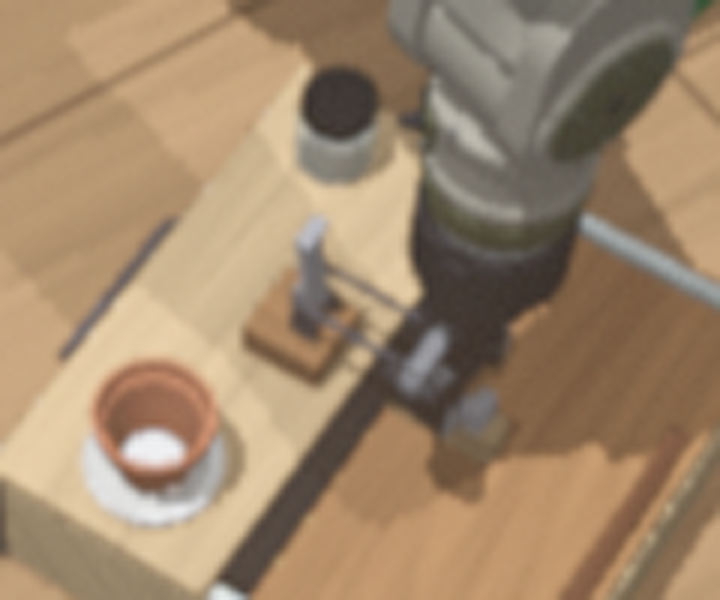

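>>> servo_tool(moves=[[0.3,0,0,0,0.5],[0.3,0,0,0,0.5],[0.3,0,0.02,0,0.5],[0.2,0,0.02,0,0.5],[0.1,0,0.02,0,0.5],[0.05,0,0.02,0,0.5],[0.05,0,0,0,0.5],[0,0,0,0,0.5],[0,0,0,0,0.5],[0,0,0,0,0.5]])

```text
clock: 10.55
tcp_pos: [0.5887, 0.1159, 0.1263]
orientation: [0.136, 0.694, 0.136, -0.694]
wrist_force: [0.8, 3.0, -0.3]
finger_gap: 0.0391
```

```bash
python3 - <<'E'
from h import *
st()
p=cam('wrist','wrist5')
c=p['pixels'][190:290,200:310]; cv2.imwrite('pics/w5z.png',cv2.resize(c,None,fx=6,fy=6,interpolation=cv2.INTER_CUBIC))
E
```

```text
t 10.55 tcp_chest mm [ 34.5   1.6 126.3] toolx [ 0.001  0.    -1.   ] yaw err -3.141 F [ 0.8  3.  -0.3] Fchest [ 1.9  2.5 -0.3] T [ 0.52 -0.11 -0.03] gap 39.1
```

View pics/w5z.png

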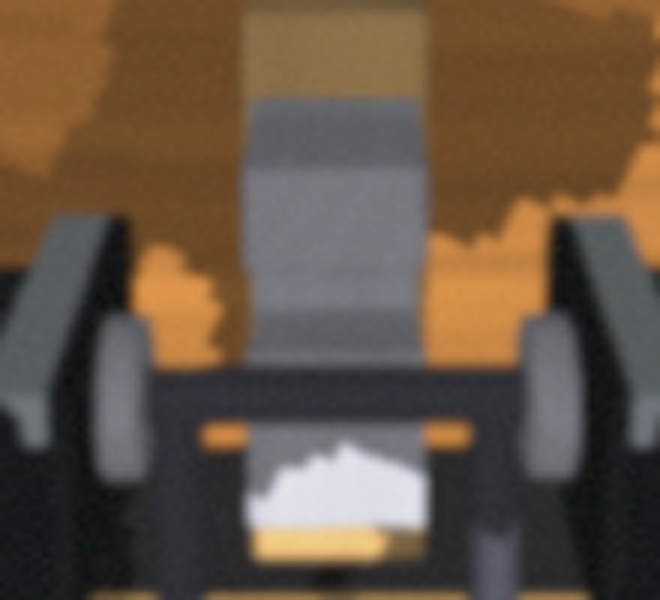

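>>> servo_tool(moves=[[0.05,0,0,0,0.5],[0.05,0,0,0,0.5],[0.05,0,0,0,0.5],[0,0,0,0,0.5],[0,0,0,0,0.5],[0,0,0,0,0.5],[0,0,0,0,0.5],[0,0,0,0,0.5],[0,0,0,0,0.5],[0,0,0,0,0.5]])

```text
clock: 11.85
tcp_pos: [0.5884, 0.1158, 0.1247]
orientation: [0.136, 0.694, 0.136, -0.694]
wrist_force: [0.9, 2.9, 0.1]
finger_gap: 0.0394
```

```bash
python3 - <<'E'
from h import *
st()
p=cam('wrist'); q=np.load('q.npy')
for x in (35,37,39,41,43,45): print(x,proj(p,c2w(q,np.array([x,0,142])/1e3))[0].round(1))
E
```

```text
t 11.85 tcp_chest mm [ 34.3   1.7 124.7] toolx [ 0. -0. -1.] yaw err -3.142 F [0.9 2.9 0.1] Fchest [2.  2.3 0.1] T [ 0.53 -0.22 -0.02] gap 39.4
35 [256.5 251. ]
37 [256.5 247.5]
39 [256.5 244. ]
41 [256.5 240.5]
43 [256.5 236.9]
45 [256.5 233.3]
```

>>> servo_tool(moves=[[0.05,-0.05,0,0,0.5],[0.05,0,0,0,0.5],[0.05,0,0,0,0.5],[0,0,0,0,0.5],[0,0,0,0,0.5],[0,0,0,0,0.5],[0,0,0,0,0.5],[0,0,0,0,0.5],[0,0,0,0,0.5],[0,0,0,0,0.5]])

```text
clock: 13.15
tcp_pos: [0.5883, 0.116, 0.1239]
orientation: [0.136, 0.694, 0.136, -0.694]
wrist_force: [-1.1, -0.7, 5.8]
finger_gap: 0.0398
```

```bash
python3 -c "
from h import *
st()"
```

```text
t 13.15 tcp_chest mm [ 34.2   1.9 123.9] toolx [ 0.001 -0.001 -1.   ] yaw err -3.142 F [-1.1 -0.7  5.8] Fchest [-1.3 -0.2  5.8] T [0.04 0.19 0.04] gap 39.8
```

>>> servo_tool(moves=[[-0.04,0,0,0,0.5],[0,0,-0.05,0,0.5],[0,0,-0.05,0,0.5],[0,0,-0.05,0,0.5],[0,0,-0.05,0,0.5],[0,0,-0.05,0,0.5],[0,0,0,0,0.5],[0,0,0,0,0.5],[0,0,0,0,0.5],[0,0,0,0,0.5]])

```text
clock: 14.4
tcp_pos: [0.5884, 0.1161, 0.1238]
orientation: [-0.137, -0.692, -0.136, 0.695]
wrist_force: [-6.3, -3.5, 9.0]
finger_gap: 0.0394
```

```bash
python3 -c "
from h import *
st()"
```

```text
t 14.4 tcp_chest mm [ 34.3   1.9 123.8] toolx [-0.004 -0.002 -1.   ] yaw err -3.142 F [-6.3 -3.5  9. ] Fchest [-7.1 -0.8  9. ] T [-0.63  1.31  0.05] gap 39.4
```

```bash
python3 - <<'E'
from h import *
p=cam('wrist','wrist6'); q=np.load('q.npy')
c=p['pixels'][190:290,200:310]; cv2.imwrite('pics/w6z.png',cv2.resize(c,None,fx=6,fy=6,interpolation=cv2.INTER_CUBIC))
for x,z in [(18,142),(32,142),(34,144.5),(36,144.5),(38,144.5),(40,144.5),(36,142),(43,142),(53,142),(43,126)]: print(x,z,proj(p,c2w(q,np.array([x,0,z])/1e3))[0].round(1))
s=cam('scene');c=s['pixels'][130:230,230:350]; cv2.imwrite('pics/s6z.png',cv2.resize(c,None,fx=6,fy=6,interpolation=cv2.INTER_CUBIC))
E
```

```text
18 142 [257.  280.6]
32 142 [257.  257.3]
34 144.5 [257.1 256.3]
36 144.5 [257.1 252.8]
38 144.5 [257.1 249.3]
40 144.5 [257.1 245.7]
36 142 [257.  250.4]
43 142 [257.  238.1]
53 142 [257.  219.8]
43 126 [256.9 225.5]
```

View pics/w6z.png

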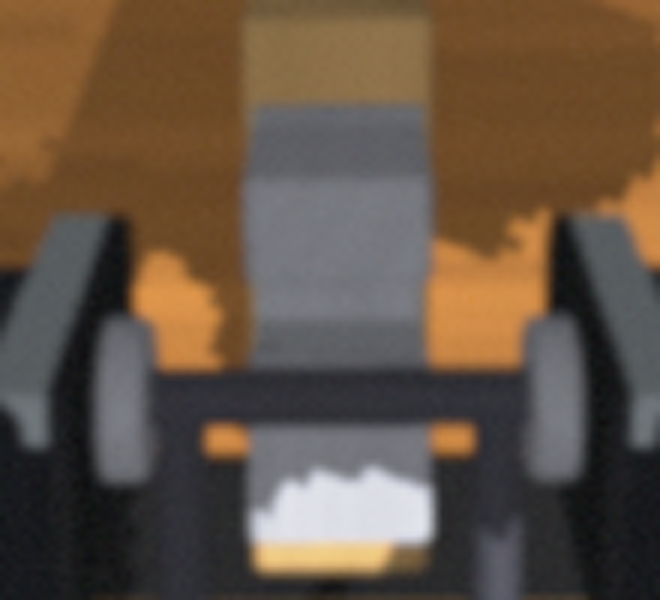

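View pics/s6z.png

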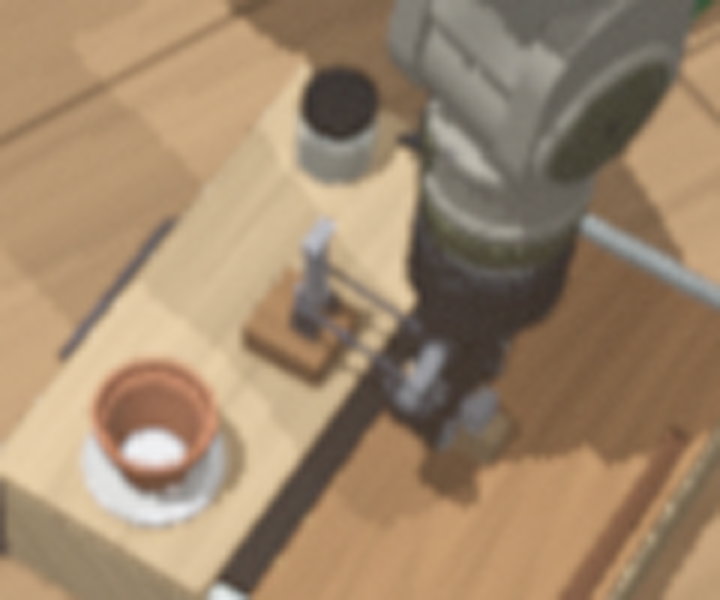

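>>> servo_tool(moves=[[-0.1,0,0,0,0.5],[-0.1,0,0,0,0.5],[0,0,-0.06,0,0.5],[0,0,-0.06,0,0.5],[0,0,-0.06,0,0.5],[0,0,-0.06,0,0.5],[0,0,-0.06,0,0.5],[0,0,-0.06,0,0.5],[0,0,0,0,0.5],[0,0,0,0,0.5]])

```text
clock: 15.75
tcp_pos: [0.5941, 0.1187, 0.1257]
orientation: [0.136, 0.694, 0.136, -0.694]
wrist_force: [-2.0, -1.9, -0.6]
finger_gap: 0.0393
```

```bash
python3 -c "
from h import *
st()"
```

```text
t 15.75 tcp_chest mm [ 40.6   2.1 125.7] toolx [ 0.001  0.    -1.   ] yaw err -3.141 F [-2.  -1.9 -0.6] Fchest [-2.6 -0.9 -0.6] T [-0.4   0.32  0.07] gap 39.3
```

>>> servo_tool(moves=[[0.06,0,0,0,0.5],[0.06,0,0,0,0.5],[0.06,0,0,0,0.5],[0.06,0,0,0,0.5],[0.06,0,0,0,0.5],[0,0,0,0,0.5],[0,0,0,0,0.5],[0,0,0,0,0.5],[0,0,0,0,0.5],[0,0,0,0,0.5]])

```text
clock: 17.0
tcp_pos: [0.5941, 0.1187, 0.1227]
orientation: [0.136, 0.694, 0.136, -0.694]
wrist_force: [1.5, -0.9, -0.4]
finger_gap: 0.0395
```

```bash
python3 -c "
from h import *
st()"
```

```text
t 17.0 tcp_chest mm [ 40.6   2.1 122.7] toolx [ 0.001  0.    -1.   ] yaw err -3.142 F [ 1.5 -0.9 -0.4] Fchest [ 1.1 -1.5 -0.4] T [-0.14 -0.24  0.11] gap 39.5
```

>>> servo_tool(moves=[[0.1,0,0,0,0.5],[0.1,0,0,0,0.5],[0.1,0,0,0,0.5],[0.1,0,0,0,0.5],[0.1,0,0,0,0.5],[0.1,0,0,0,0.5],[0.1,0,0,0,0.5],[0.1,0,0,0,0.5],[0,0,0,0,0.5],[0,0,0,0,0.5]])

```text
clock: 18.25
tcp_pos: [0.5936, 0.1185, 0.1145]
orientation: [-0.136, -0.694, -0.136, 0.694]
wrist_force: [-2.4, -2.3, 0.1]
finger_gap: 0.0397
```

```bash
python3 -c "
from h import *
st()"
```

```text
t 18.25 tcp_chest mm [ 40.1   2.2 114.5] toolx [-0. -0. -1.] yaw err -3.142 F [-2.4 -2.3  0.1] Fchest [-3.1 -1.2  0.1] T [-0.54  0.4   0.09] gap 39.7
```

>>> servo_tool(moves=[[0.1,0,0,0,0.5],[0.1,0,0,0,0.5],[0.1,0,0,0,0.5],[0.1,0,0,0,0.5],[0,0,0.05,0,0.5],[0,0,0.1,0,0.5],[0,0,0.1,0,0.5],[0,0,0.1,0,0.5],[0,0,0,0,0.5],[0,0,0,0,0.5]])

```text
clock: 19.5
tcp_pos: [0.5907, 0.1172, 0.1106]
orientation: [0.136, 0.694, 0.136, -0.694]
wrist_force: [4.4, -0.1, -1.6]
finger_gap: 0.0393
```

```bash
python3 - <<'E'
from h import *
st()
p=cam('wrist','wrist7'); q=np.load('q.npy')
c=p['pixels'][190:290,200:310]; cv2.imwrite('pics/w7z.png',cv2.resize(c,None,fx=6,fy=6,interpolation=cv2.INTER_CUBIC))
E
```

```text
t 19.5 tcp_chest mm [ 36.9   2.1 110.6] toolx [ 0. -0. -1.] yaw err -3.142 F [ 4.4 -0.1 -1.6] Fchest [ 4.1 -1.8 -1.6] T [ 0.05 -0.67  0.07] gap 39.3
```

View pics/w7z.png

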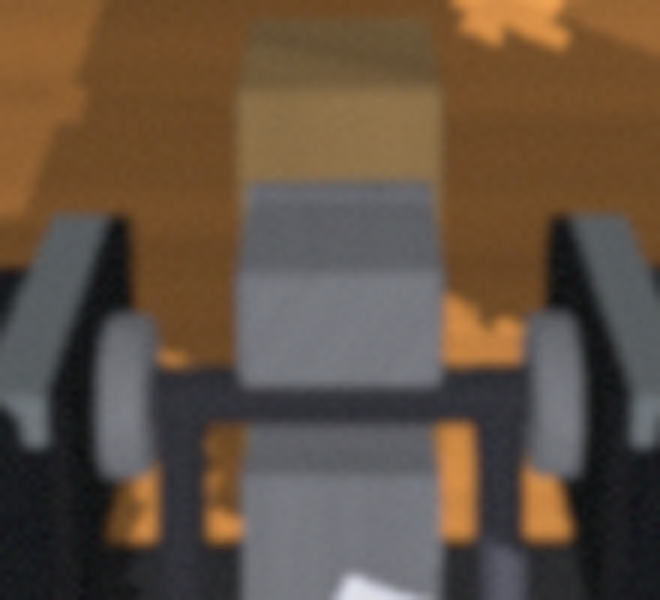

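>>> servo_tool(moves=[[0.1,0,0,0,0.5],[0,0,0.07,0,0.5],[0,0,0.07,0,0.5],[0,0,0.07,0,0.5],[0,0,0,0,0.5],[0,0,0,0,0.5],[0,0,0,0,0.5],[0,0,0,0,0.5],[0,0,0,0,0.5],[0,0,0,0,0.5]])

```text
clock: 20.8
tcp_pos: [0.5886, 0.1164, 0.1096]
orientation: [-0.136, -0.694, -0.136, 0.694]
wrist_force: [3.4, -0.3, -0.9]
finger_gap: 0.0396
```

```bash
python3 -c "
from h import *
st()"
```

```text
t 20.8 tcp_chest mm [ 34.7   2.1 109.6] toolx [-0. -0. -1.] yaw err -3.142 F [ 3.4 -0.3 -0.9] Fchest [ 3.1 -1.6 -0.9] T [-0.08 -0.64  0.03] gap 39.6
```

>>> servo_tool(moves=[[0,0,0.05,0,0.5],[0,0,0.05,0,0.5],[0,0,0.05,0,0.5],[0,0,0,0,0.5],[0,0,0,0,0.5],[0,0,0,0,0.5],[0,0,0,0,0.5],[0,0,0,0,0.5],[0,0,0,0,0.5],[0,0,0,0,0.5]])

```text
clock: 22.05
tcp_pos: [0.588, 0.1162, 0.1097]
orientation: [0.136, 0.694, 0.136, -0.693]
wrist_force: [5.5, 0.5, -1.7]
finger_gap: 0.04
```

```bash
python3 - <<'E'
from h import *
st()
p=cam('wrist','wrist8'); q=np.load('q.npy')
c=p['pixels'][190:290,200:310]; cv2.imwrite('pics/w8z.png',cv2.resize(c,None,fx=6,fy=6,interpolation=cv2.INTER_CUBIC))
E
```

```text
t 22.05 tcp_chest mm [ 34.    2.1 109.7] toolx [ 0.001  0.001 -1.   ] yaw err -3.141 F [ 5.5  0.5 -1.7] Fchest [ 5.3 -1.6 -1.7] T [ 0.23 -1.05  0.11] gap 40.0
```

View pics/w8z.png

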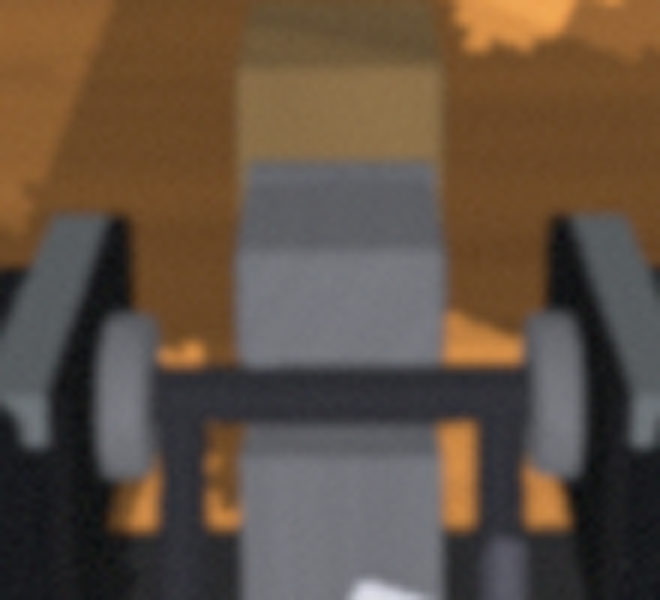

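```bash
python3 - <<'E'
from h import *
p=cam('wrist'); q=np.load('q.npy')
for x,z in [(36,142),(36,138),(34,130),(36,130),(43.5,142),(53.5,142)]: print(x,z,((proj(p,c2w(q,np.array([x,0,z])/1e3))[0]-[200,190])*6).round())
s=cam('scene','scene8');c=s['pixels'][130:230,230:350]; cv2.imwrite('pics/s8z.png',cv2.resize(c,None,fx=6,fy=6,interpolation=cv2.INTER_CUBIC))
E
```

```text
36 142 [345. 445.]
36 138 [345. 419.]
34 130 [345. 391.]
36 130 [345. 370.]
43.5 142 [346. 358.]
53.5 142 [346. 237.]
```

View pics/s8z.png

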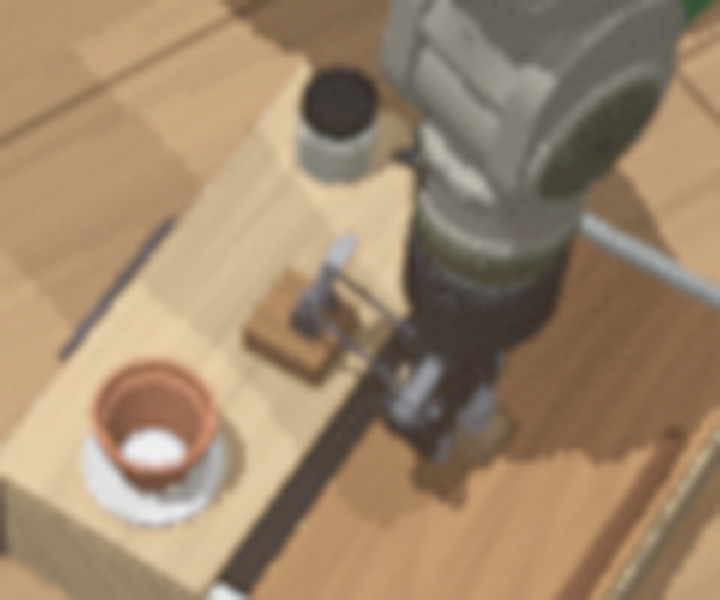

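>>> servo_tool(moves=[[0,0,-0.05,0,0.3],[0,0,0,0,0],[0,0,0,0,-0.2],[0,0,0,0,-0.4],[0,0,0,0,-0.4],[0,0,0,0,-0.4],[-1,0,0,0,-0.4],[-3,0,0,0,-0.4],[-4,0,0,0,-0.4],[-4,0,0,0,-0.4]])

```text
clock: 23.45
tcp_pos: [0.5876, 0.1161, 0.2315]
orientation: [0.136, 0.694, 0.136, -0.694]
wrist_force: [0.9, 0.7, -0.3]
finger_gap: 0.06
```

```bash
python3 - <<'E'
from h import *
st()
p=cam('wrist','wrist9'); q=np.load('q.npy')
s=cam('scene','scene9');c=s['pixels'][130:230,230:350]; cv2.imwrite('pics/s9z.png',cv2.resize(c,None,fx=6,fy=6,interpolation=cv2.INTER_CUBIC))
def rot(th,x,z): return np.array([-50+x*np.cos(th)+z*np.sin(th),0,142-x*np.sin(th)+z*np.cos(th)])
for th in (1.5,1.6,1.7,1.8): print(th,[proj(p,c2w(q,rot(th,-64,z)/1e3))[0].round(1) for z in (3,8)],np.hypot(*(rot(th,-17.8,-2.5)-[34.5,0,129])[[0,2]]))
for X in [(34.5,0,129),(36,0,142),(36,0,138)]: print(X,proj(p,c2w(q,np.array(X)/1e3)).round(1))
E
```

```text
t 23.45 tcp_chest mm [ 33.6   2.2 231.5] toolx [ 0. -0. -1.] yaw err -3.142 F [ 0.9  0.7 -0.3] Fchest [ 1.1  0.3 -0.3] T [-0.05 -0.03  0.02] gap 60.0
1.5 [array([257.1, 325.1]), array([257.1, 320. ])] 93.40030001873096
1.6 [array([257.1, 317.9]), array([257.1, 312.3])] 91.82223301976211
1.7 [array([257.1, 310.1]), array([257.1, 304. ])] 90.1723113881583
1.8 [array([257.1, 301.8]), array([257.1, 295.3])] 88.4634732673083
(34.5, 0, 129) [[256.8 189.7]]
(36, 0, 142) [[256.8 191.9]]
(36, 0, 138) [[256.8 190.7]]
```

View pics/wrist9.png

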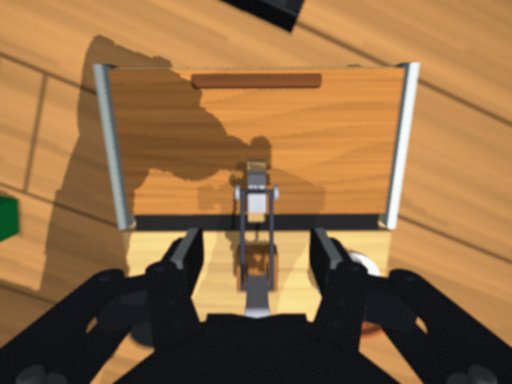

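View pics/s9z.png

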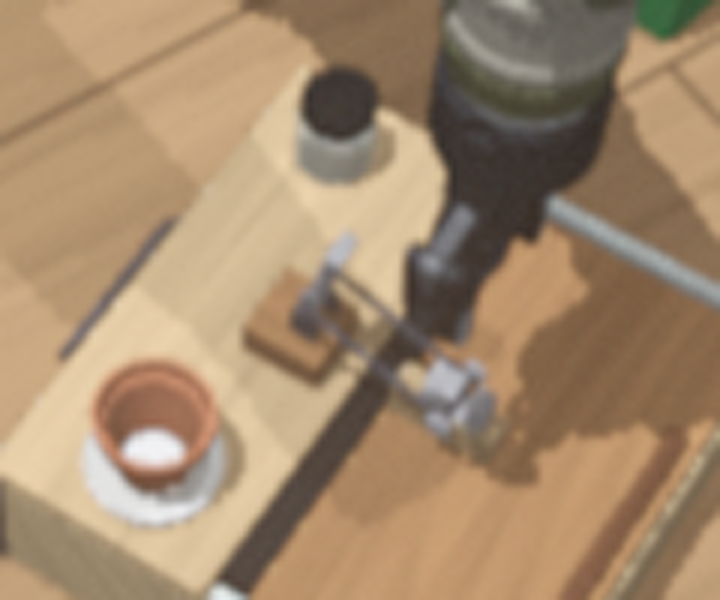

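>>> servo_tool(moves=[[0,0,1,0,0.5],[0,0,1,0,1],[0,0,1,0,1],[0,0,1,0,1],[0,0,0.2,0,1],[0,0,0,0,1],[1,0,0,0,1],[1,0,0,0,1],[1,0,0,0,1],[0.5,0,0,0,1]])

```text
clock: 24.8
tcp_pos: [0.5483, 0.1002, 0.1933]
orientation: [-0.136, -0.693, -0.136, 0.694]
wrist_force: [-0.2, 0.3, 0.0]
finger_gap: -0.0002
```

```bash
python3 - <<'E'
from h import *
st()
p=cam('wrist','wrist10')
s=cam('scene','scene10');c=s['pixels'][130:230,230:350]; cv2.imwrite('pics/s10z.png',cv2.resize(c,None,fx=6,fy=6,interpolation=cv2.INTER_CUBIC))
E
```

```text
t 24.8 tcp_chest mm [ -8.7   2.4 193.3] toolx [-0.002 -0.    -1.   ] yaw err -3.142 F [-0.2  0.3  0. ] Fchest [-0.   0.4  0. ] T [ 0.05  0.01 -0.02] gap -0.2
```

View pics/wrist10.png

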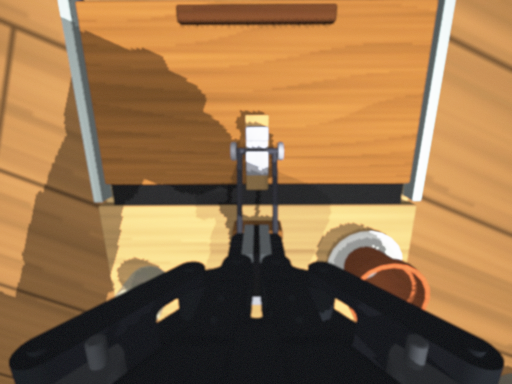

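View pics/s10z.png

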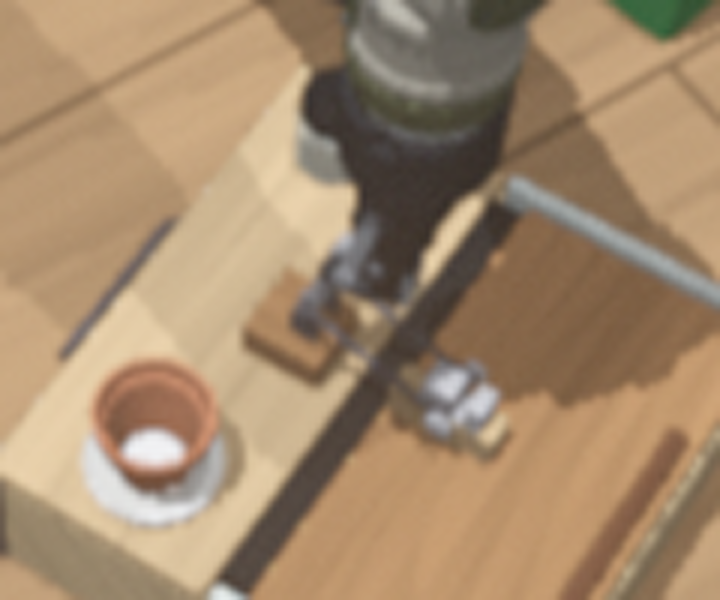

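```bash
python3 - <<'E'
from h import *
def rot(th,x,z): return np.array([-50+x*np.cos(th)+z*np.sin(th),142-x*np.sin(th)+z*np.cos(th)])
for th in np.arange(1.7,-0.01,-.1):
    P=rot(th,-53,3);U=rot(th,-64,8); print(round(th,2),'tcp x',round(max(P[0],U[0])+11,1),'z',round(P[1],1))
E
```

```text
1.7 tcp x -22.8 z 194.2
1.6 tcp x -29.1 z 194.9
1.5 tcp x -35.5 z 195.1
1.4 tcp x -42.0 z 194.7
1.3 tcp x -48.4 z 193.9
1.2 tcp x -54.7 z 192.5
1.1 tcp x -60.4 z 190.6
1.0 tcp x -65.1 z 188.2
0.9 tcp x -69.6 z 185.4
0.8 tcp x -73.8 z 182.1
0.7 tcp x -77.6 z 178.4
0.6 tcp x -81.0 z 174.4
0.5 tcp x -84.1 z 170.0
0.4 tcp x -86.6 z 165.4
0.3 tcp x -88.7 z 160.5
0.2 tcp x -90.3 z 155.5
0.1 tcp x -91.4 z 150.3
-0.0 tcp x -92.0 z 145.0
```

>>> servo_tool(moves=[[0,0,0.7,0,1],[0,0,0.6,0,1],[0,0,0.5,0,1],[0,0,0.5,0,1],[0,0,0.5,0,1],[0,0,0.4,0,1],[0,0,0.4,0,1],[0,0,0.4,0,1],[0,0,0,0,1],[0,0,0,0,1]])

```text
clock: 26.15
tcp_pos: [0.5126, 0.085, 0.1949]
orientation: [0.136, 0.695, 0.136, -0.693]
wrist_force: [4.9, 1.9, 1.6]
finger_gap: 0.0
```

```bash
python3 - <<'E'
from h import *
st()
p=cam('wrist','wrist11')
s=cam('scene','scene11');c=s['pixels'][130:230,230:350]; cv2.imwrite('pics/s11z.png',cv2.resize(c,None,fx=6,fy=6,interpolation=cv2.INTER_CUBIC))
E
```

```text
t 26.15 tcp_chest mm [-47.5   1.8 194.9] toolx [ 0.002 -0.    -1.   ] yaw err -3.142 F [4.9 1.9 1.6] Fchest [ 5.3 -0.1  1.6] T [ 0.3  -0.93  0.01] gap 0.0
```

View pics/wrist11.png

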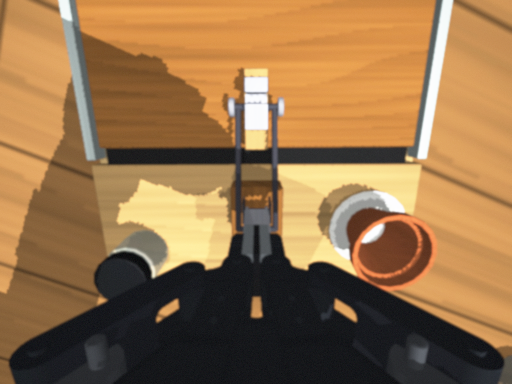

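View pics/s11z.png

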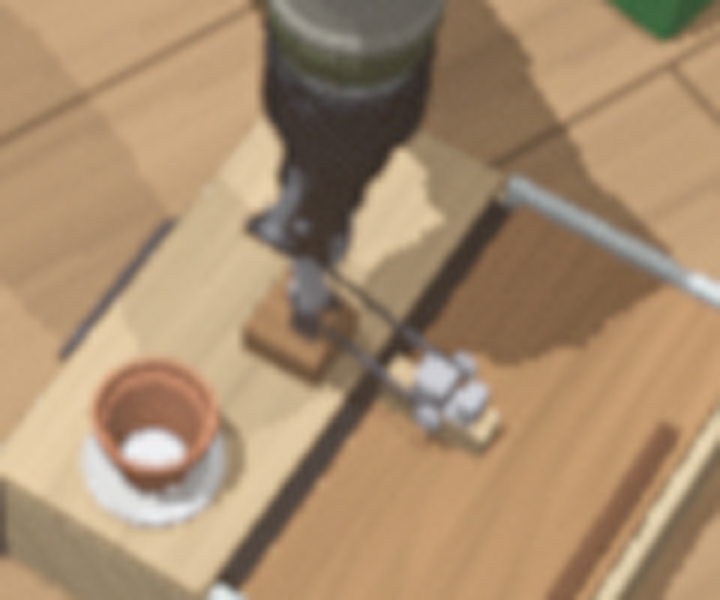

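>>> servo_tool(moves=[[0.07,0,0.31,0,1],[0.07,0,0.31,0,1],[0.1,0,0.28,0,1],[0.1,0,0.28,0,1],[0.12,0,0.24,0,1],[0.12,0,0.24,0,1],[0.14,0,0.22,0,1],[0.14,0,0.22,0,1],[0,0,0,0,1],[0,0,0,0,1]])

```text
clock: 27.5
tcp_pos: [0.4937, 0.0771, 0.1868]
orientation: [0.136, 0.695, 0.136, -0.693]
wrist_force: [4.7, 1.7, 4.0]
finger_gap: -0.0003
```

```bash
python3 - <<'E'
from h import *
st()
p=cam('wrist','wrist12')
s=cam('scene','scene12');c=s['pixels'][130:230,230:350]; cv2.imwrite('pics/s12z.png',cv2.resize(c,None,fx=6,fy=6,interpolation=cv2.INTER_CUBIC))
E
```

```text
t 27.5 tcp_chest mm [-68.    1.6 186.8] toolx [ 0.003  0.    -1.   ] yaw err -3.142 F [4.7 1.7 4. ] Fchest [ 5.  -0.2  4. ] T [ 0.37 -1.05  0.06] gap -0.3
```

View pics/s12z.png

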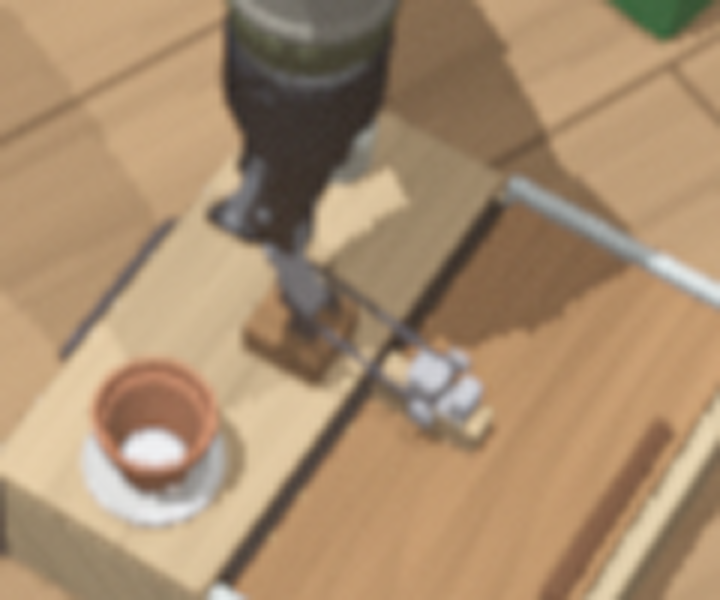

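View pics/wrist12.png

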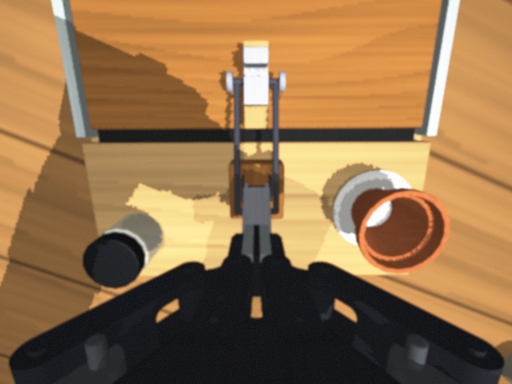

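>>> servo_tool(moves=[[0.16,0,0.21,0,1],[0.17,0,0.21,0,1],[0.18,0,0.19,0,1],[0.19,0,0.19,0,1],[0.2,0,0.17,0,1],[0.2,0,0.17,0,1],[0.22,0,0.15,0,1],[0.22,0,0.15,0,1],[0,0,0,0,1],[0,0,0,0,1]])

```text
clock: 28.85
tcp_pos: [0.4787, 0.0713, 0.1707]
orientation: [-0.136, -0.694, -0.136, 0.694]
wrist_force: [0.4, -1.2, 4.1]
finger_gap: -0.0002
```

```bash
python3 - <<'E'
from h import *
st()
s=cam('scene','scene13');c=s['pixels'][130:230,230:350]; cv2.imwrite('pics/s13z.png',cv2.resize(c,None,fx=6,fy=6,interpolation=cv2.INTER_CUBIC))
E
```

```text
t 28.85 tcp_chest mm [-84.2   1.9 170.7] toolx [-0.    -0.001 -1.   ] yaw err -3.142 F [ 0.4 -1.2  4.1] Fchest [-0.1 -1.3  4.1] T [-0.32 -0.18 -0.  ] gap -0.2
```

View pics/s13z.png

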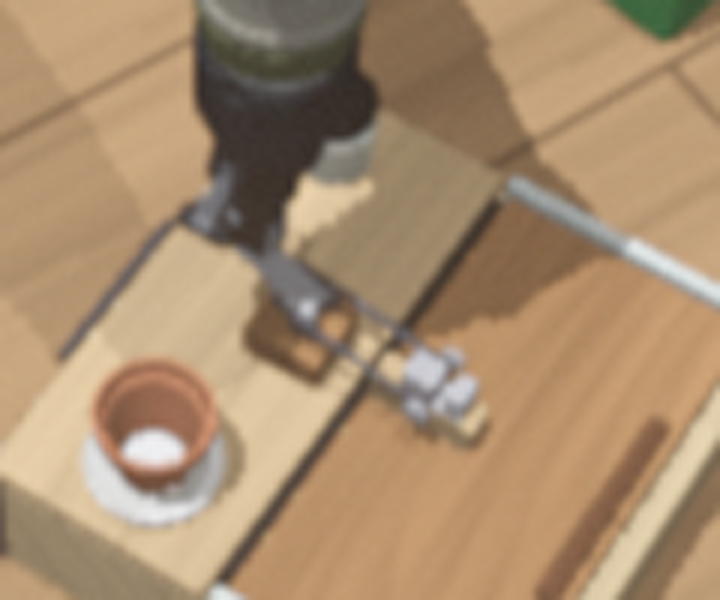

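>>> servo_tool(moves=[[0.23,0,0.13,0,1],[0.23,0,0.12,0,1],[0.25,0,0.11,0,1],[0.24,0,0.1,0,1],[0.25,0,0.08,0,1],[0.25,0,0.08,0,1],[0.26,0,0.06,0,1],[0.26,0,0.05,0,1],[0,0,0,0,1],[0,0,0,0,1]])

```text
clock: 30.15
tcp_pos: [0.4724, 0.069, 0.1509]
orientation: [0.136, 0.694, 0.136, -0.694]
wrist_force: [0.2, -0.1, -0.4]
finger_gap: 0.0001
```

```bash
python3 - <<'E'
from h import *
st()
s=cam('scene','scene14');c=s['pixels'][130:230,230:350]; cv2.imwrite('pics/s14z.png',cv2.resize(c,None,fx=6,fy=6,interpolation=cv2.INTER_CUBIC))
E
```

```text
t 30.15 tcp_chest mm [-90.9   2.2 150.9] toolx [ 0. -0. -1.] yaw err -3.142 F [ 0.2 -0.1 -0.4] Fchest [ 0.2 -0.2 -0.4] T [-0.05 -0.04 -0.01] gap 0.1
```

View pics/s14z.png

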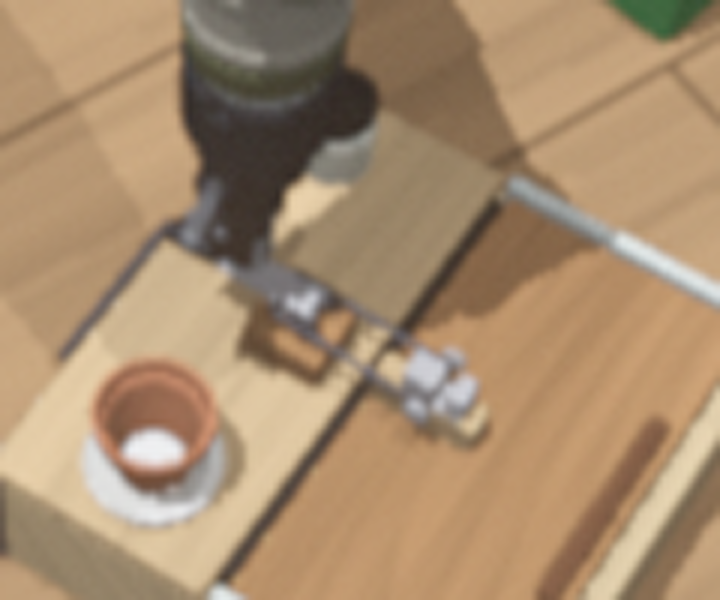

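>>> servo_tool(moves=[[0.1,0,0,0,1],[0.1,0,0,0,1],[0.1,0,0,0,1],[0.1,0,0,0,1],[0.1,0,0,0,1],[0.05,0,0,0,1],[0.05,0,0,0,1],[0,0,0,0,1],[0,0,0,0,1],[0,0,0,0,1]])

```text
clock: 31.45
tcp_pos: [0.4723, 0.0689, 0.145]
orientation: [0.136, 0.694, 0.136, -0.694]
wrist_force: [-0.9, 0.6, 2.2]
finger_gap: -0.0003
```

```bash
python3 -c "
from h import *
st()"
```

```text
t 31.45 tcp_chest mm [-91.    2.2 145. ] toolx [ 0. -0. -1.] yaw err -3.142 F [-0.9  0.6  2.2] Fchest [-0.6  0.9  2.2] T [-0.    0.19 -0.02] gap -0.3
```

>>> servo_tool(moves=[[-0.5,0,0,0,1],[-1,0,0,0,1],[-2,0,0,0,1],[-3,0,0,0,1],[-4,0,0,0,1],[-4,0,-1,0,1],[-4,0,-2,0,1],[0,0,-3,0,1],[0,0,0,0,1],[0,0,0,0,1]])

```text
clock: 32.7
tcp_pos: [0.5273, 0.0916, 0.3297]
orientation: [-0.136, -0.693, -0.136, 0.694]
wrist_force: [-0.2, 0.1, -0.6]
finger_gap: 0.0001
```

```bash
python3 - <<'E'
from h import *
st()
s=cam('scene','scene15');c=s['pixels'][130:230,230:350]; cv2.imwrite('pics/s15z.png',cv2.resize(c,None,fx=6,fy=6,interpolation=cv2.INTER_CUBIC))
p=cam('wrist','wrist15'); q=np.load('q.npy')
c=p['pixels'][90:250,170:350]; cv2.imwrite('pics/w15z.png',cv2.resize(c,None,fx=3.5,fy=3.5,interpolation=cv2.INTER_CUBIC))
E
```

```text
t 32.7 tcp_chest mm [-31.5   2.4 329.7] toolx [-0.001 -0.    -1.   ] yaw err -3.141 F [-0.2  0.1 -0.6] Fchest [-0.2  0.2 -0.6] T [-0.03 -0.04 -0.03] gap 0.1
```

View pics/s15z.png

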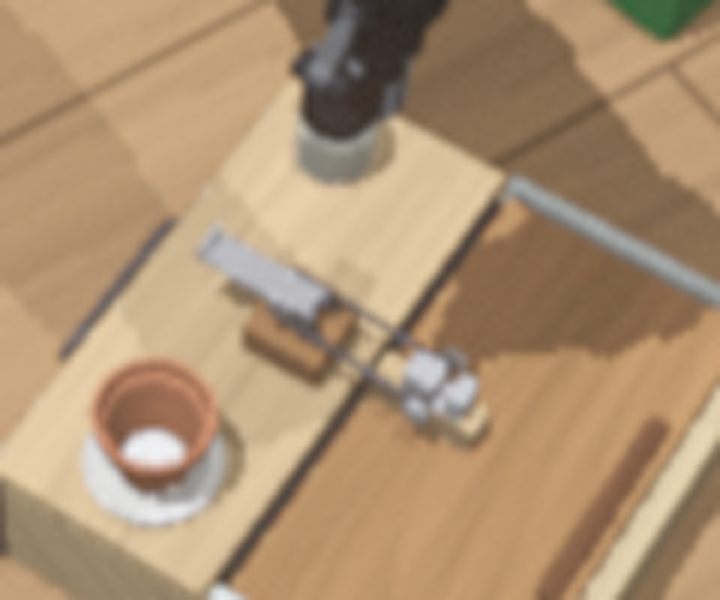

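View pics/w15z.png

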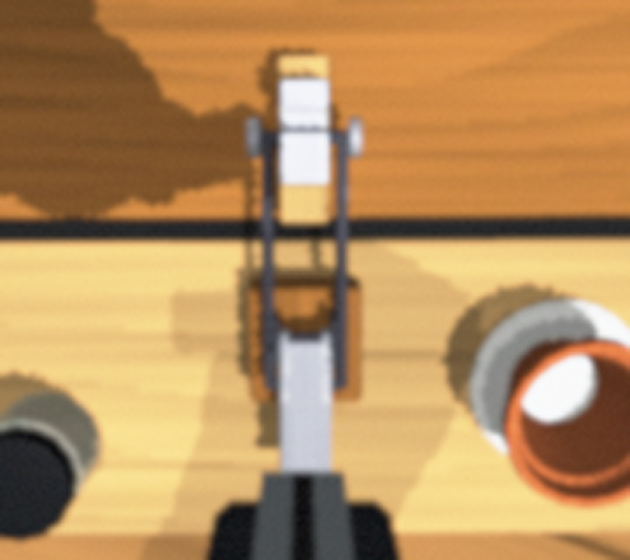

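The lever lies flat, with its tip at (212,245) in the zoomed scene crop. The bar sits under the lip at (435,385). The jar and pot have not moved.

```bash
python3 -c "
from h import *
print(order.hand_in()); st()"
```

```text
the job is handed in; nothing more can be done
None
the job is handed in; nothing more can be done
```

The draw latch is shut and handed in at about 33 s. I pinched the loop's rollers and swung the bar over in an arc. I then set it on the keeper's lip and felt for the opening, which was about 5 mm further from the latch than nominal. The bar went down through it and seated under the lip, and I pressed the lever down along its own arc until it snapped over centre.

**Final checks**
- **Lever:** a light touch of 2.2 N met it at exactly its flat height (145 mm).
- **Loop and lid:** the last pictures show the bar under the lip and the loop straight. The lid gap has narrowed, so the loop is pulling.
- **Jar and pot:** the small jar and the pot have not moved. I did not check the bench items (the other jars, trowel and pruner holder) in a last picture, but the hand was never near them.
- **Clearance:** the hand was clear of everything, with no load on the wrist.

**Forces:** end-of-move readings while pressing the lever stayed under about 7 N.

**One thing went less smoothly:** the first sideways step with the bar on the lip stuck by friction, at about 9 N down and 7 N sideways. I lifted the bar 2 mm, moved it over the opening, and it went in freely.

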